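# Rearrange four capped samples so that each stands in the dish of its cap colour

### The arm

A 7-joint arm with a two-finger parallel gripper is mounted at the origin on a cart in front of the work surface, level with it; the furniture and walls round the work are solid. World frame = base frame: x ahead of the robot, y to its left, z up, the work surface at z = 0. Lengths are in m, angles in rad, forces in N, time in s.
With the tool pointing down it reaches from about 0.4 to 0.875 m from the base axis. Payload 19.3 kg.
Tool frame: the origin (TCP) lies between the finger pads; the fingertips stand 17 mm ahead of it and the grasp point (between the pads) lies 2 mm behind it; z points along the fingers, x is the direction in which the jaws open and shut, and the axes are right-handed (so a half turn about z gives the same grasp; the last joint's range is limited). The gripper opens to 85 mm and grips with 20 to 120 N. Pads are 22 mm wide; open, the fingers measure 114 mm over their backs; the gripper's body (76 mm by 85 mm) begins 54 mm behind the grasp point. The pads swing forward as they close: fully open they stand 13 mm farther back than shut.
Start: joints at [-0.07, 0.521, -0.036, 1.599, 0.021, 1.021, -0.113], TCP at [0.625, -0, 0.248] pointing down, gripper open.
Joint ranges: [-2.91, 2.91], [-0.3, 2.13], [-1.5, 1.42], [0.17, 2.43], [-1.26, 4.41], [0.16, 1.93], [-2.52, 2.52]. Speed limits (rad/s): [1.89, 1.89, 2.39, 2.39, 3.01, 3.01, 3.01].

### API

Orientations are given as [roll, pitch, yaw] about the fixed x, y, z axes, in that order (R = Rz(yaw) Ry(pitch) Rx(roll)).
In Python, from workcell import bot gives the robot as it stands. The module is installed in compiled form; this text tells all that it offers.
- The arm moves only by the tool arm_command, never from a script. Its argument "targets" is a list of rows, each a list of 6 numbers: the shift along the tool's x, y, z in mm, then the turn, a rotation vector about the tool's x, y, z in degrees. In form: [[x, y, z, wx, wy, wz], ...]. A call has 1 to 8 rows; each row shifts and turns the pose as measured when the row begins, along the tool's axes as they then stand; what a row does not reach is not made up. A row lasts 1/10 s, in which the tool goes at most 50 mm and 8.59 degrees, less where a joint would pass 70% of its speed; a pose out of reach is approached as far as the arm can. A call is refused whole if a number of a shift passes 50 or a number of a turn 8.59, either way. A call with a gripper value outside its range is refused whole. "grip" is the opening in per cent of the stroke, from 0 (shut) to 100 (fully open), set as the call begins (left out, the last holds). The fingers move at their own pace and stop on an object; "grip_force" is the grip in N (left out, the last holds). Time passes only in rows, so rows that do not move let the fingers close. It gives the time, the measured TCP pose, the force and the opening at its end, in the units of the state.
- bot.observe(): the state, without advancing time (a new reading comes with each control period).
- bot.grab_frame(name): name is "scene" or "side" or "wrist"; returns a dict with "color" (400x640x3 uint8, red, green, blue), "depth" (400x640 float32, m along the optical axis (not along the pixel's ray), 0 where there is no reading), "fov_y" (degrees; the focal length in pixels is half the picture's height over the tangent of half this angle, whatever the lens; pixels are square), "cx", "cy" (the principal point, pixels), "R" (3x3) and "t" (3): a world point X has camera coordinates R X + t; the wrist camera has in their place "hand_eye" (4x4, takes a point from camera to tool coordinates, whose origin is the TCP and whose axes are the tool frame's). Camera axes: x right, y down, z forward; pixel columns grow to the right and rows downward; lengths in m; the calibration is good to about 2 mm. A picture is of the moment at which its call begins: read the wrist's pose just before it.
- bot.job_done(): hands the job in, once; it reports no verdict.
The state is a dict: "clock": time; "qpos": joint angles; "qd": joint speeds; "joint_efforts": joint torques, N m; "position": TCP position; "tool_rot": TCP orientation; "force": force on the tool from outside, world axes, zero at the start; "moment": the same for the moment, N m; "grip_width": finger opening in m.
Only numpy, scipy, OpenCV 4.12 (cv2) and the standard library are available. Lean on these libraries where they do the work, as an engineer would, in place of code of your own. Each camera call takes 0.05 s, during which the arm holds its last target. There are 200 camera calls.

### The job

The four capped samples were set down in each other's dishes: put every one upright in the middle of the dish that has the colour of its cap. No two fit in one dish, so park a sample in the empty green dish when you need room; the green dish must be empty again at the end. Never lay a sample down or stand it on the bare worktop.

Things in the scene. Friction and masses are not known exactly. Their poses are not given: they have to be found in the camera images.
- vial_black: Small sample vial, 32 mm across the cap, 54 mm tall: black screw cap (32 mm across, ridged, from 32 to 54 mm above the underside) on a clear glass body 24 mm across with pink contents. Loose, upright, about 40 g; origin at the centre of its underside, z up. Grip it across the cap. Starts in a dish of another colour.
- vial_white: Small sample vial, 32 mm across the cap, 54 mm tall: white screw cap (32 mm across, ridged, from 32 to 54 mm above the underside) on a clear glass body 24 mm across with brown contents. Loose, upright, about 40 g; origin at the centre of its underside, z up. Grip it across the cap. Starts in a dish of another colour.
- vial_blue: Small sample vial, 32 mm across the cap, 54 mm tall: blue screw cap (32 mm across, ridged, from 32 to 54 mm above the underside) on a clear glass body 24 mm across with pale contents. Loose, upright, about 40 g; origin at the centre of its underside, z up. Grip it across the cap. Starts in a dish of another colour.
- bottle_orange: Small brown (amber) glass bottle with an orange ridged screw cap, 47 mm across, 92 mm tall; the cap is 47 mm across and reaches from 70 to 92 mm above the underside. Loose, upright, about 150 g; origin at the centre of its underside, z up. Grip it across the cap. Starts in a dish of another colour.
- dish_black: Flat round black plastic dish, fixed, 76 mm across outside, 68 mm inside, on a round aluminium plate 86 mm across and 2 mm thick; rim 12 mm and inner floor 8 mm above the worktop. Origin at the centre of the plate's underside. Home of the black-capped vial.
- dish_white: Flat round white plastic dish, fixed, 76 mm across outside, 68 mm inside, on a round aluminium plate 86 mm across and 2 mm thick; rim 12 mm and inner floor 8 mm above the worktop. Origin at the centre of the plate's underside. Home of the white-capped vial.
- dish_blue: Flat round blue plastic dish, fixed, 76 mm across outside, 68 mm inside, on a round aluminium plate 86 mm across and 2 mm thick; rim 12 mm and inner floor 8 mm above the worktop. Origin at the centre of the plate's underside. Home of the blue-capped vial.
- dish_orange: Flat round orange plastic dish, fixed, 76 mm across outside, 68 mm inside, on a round aluminium plate 86 mm across and 2 mm thick; rim 12 mm and inner floor 8 mm above the worktop. Origin at the centre of the plate's underside. Home of the orange-capped bottle.
- dish_green: Flat round green plastic dish, fixed, 76 mm across outside, 68 mm inside, on a round aluminium plate 86 mm across and 2 mm thick; rim 12 mm and inner floor 8 mm above the worktop. Origin at the centre of the plate's underside. Spare, empty at first.
- distiller: Obstacle, fixed: white distillation unit 0.72 m tall, left of the dishes, about 0.5 m deep (x), 0.37 m wide (y); origin at the centre of its underside. The dishes and a loose red stopper (30 mm tall, not needed) stand 95 mm or more apart to its right. Its front is 0.23 m before its origin: if the arm starts on its other side, fold up and pass before or above it.

How it is judged:
At the end, for the whole second after the job is handed in: each sample stands upright (within 0.1 rad) on the floor of the dish of its cap's colour, centred to within 12 mm, at rest and released; the green dish is empty (horizontal distance between vial_black and dish_black below 0.012 m and z of vial_black in the frame of dish_black between 0.005 and 0.011 m and angle between each of vial_black, vial_white, vial_blue, bottle_orange's own z axis and vertical below 0.1 rad and linear speed of each of vial_black, vial_white, vial_blue, bottle_orange below 0.01 m/s and horizontal distance between vial_white and dish_white below 0.012 m and z of vial_white in the frame of dish_white between 0.005 and 0.011 m and horizontal distance between vial_blue and dish_blue below 0.012 m and z of vial_blue in the frame of dish_blue between 0.005 and 0.011 m and horizontal distance between bottle_orange and dish_orange below 0.012 m and z of bottle_orange in the frame of dish_orange between 0.005 and 0.011 m and not (horizontal distance between vial_black and dish_green below 0.03 m) and not (horizontal distance between vial_white and dish_green below 0.03 m) and not (horizontal distance between vial_blue and dish_green below 0.03 m) and not (horizontal distance between bottle_orange and dish_green below 0.03 m)); the robot touches nothing.
It fails at once if a sample stands or lies on the bare worktop (height (world z) of any of vial_black, vial_white, vial_blue, bottle_orange below 0.005 m).
It fails at once if a sample is tipped over (more than 0.6 rad) (angle between any of vial_black, vial_white, vial_blue, bottle_orange's own z axis and vertical above 0.6 rad).
It also fails if it takes over 120 s, if anything falls off the work surface, if the arm or the gripper's body presses on something with over 40 N, if the wrist force passes 120 N, or if a joint passes its speed limit or range.

## Working session

There is one attempt and no reset: what is moved stays moved. The work goes in short steps, Python scripts to look and compute and a tool call to move; the robot and the scene stay as the last step left them, time stands still between calls to the robot, and variables do not carry over. Pictures are saved under pics/ and viewed, about 12 in all and at most 16, crops included, and the job is handed in when it is done.

Besides the shell and the picture viewer there is one more tool, called after "Request:" as name(argument=value, ...), one argument or row to a line, values as JSON. arm_command: Moves the arm, as the interface text tells. Its arguments: {"type":"object","properties":{"targets":{"type":"array"},"grip":{"type":"number"},"grip_force":{"type":"number"}},"required":["targets"]}

```bash
mkdir -p pics; cat > h.py <<'E'
import numpy as np, cv2
from workcell import bot
from scipy.spatial.transform import Rotation as Ro
def grab(n):
    s=bot.observe(); f=bot.grab_frame(n)
    h,w=f['depth'].shape; fl=h/2/np.tan(np.radians(f['fov_y'])/2)
    v,u=np.mgrid[:h,:w]; z=f['depth']
    P=np.stack([(u-f['cx'])/fl*z,(v-f['cy'])/fl*z,z],-1)
    if 'R' in f: X=(P-f['t'])@np.array(f['R'])
    else:
        T=np.array(f['hand_eye']); X=P@T[:3,:3].T+T[:3,3]
        X=X@Ro.from_euler('xyz',s['tool_rot']).as_matrix().T+np.array(s['position'])
    X[z==0]=np.nan
    return f['color'],X
E
python3 - <<'E'
from h import *
print(bot.observe())
for n in ['scene','side','wrist']:
    c,X=grab(n); cv2.imwrite(f'pics/{n}0.png',c[...,::-1]); np.savez(f'{n}0.npz',c=c,X=X)
E
```

```text
{'clock': 0.0, 'qpos': array([-0.07018764,  0.52200073, -0.03629494,  1.60001932,  0.02120202,
        1.02111805, -0.11283572]), 'qd': array([ 7.87190221e-04,  1.41651982e-03, -2.16289343e-05, -3.02428616e-04,
        1.07454331e-03,  1.09888256e-03, -6.02108233e-05]), 'joint_efforts': array([-4.24098413e-03, -9.27110124e+01,  1.97758444e+00, -3.69928443e+01,
        1.76317629e-02,  8.19846697e-03, -6.58496788e-05]), 'position': array([ 6.24668761e-01, -6.40346795e-05,  2.47730317e-01]), 'tool_rot': array([ 3.14149050e+00,  1.15603714e-03, -8.49982973e-05]), 'force': array([-0.6304841 ,  1.33484086, -0.29853947]), 'moment': array([-0.00514997,  0.04794312,  0.00645066]), 'grip_width': 0.08521393727804788}
```

View pics/scene0.png

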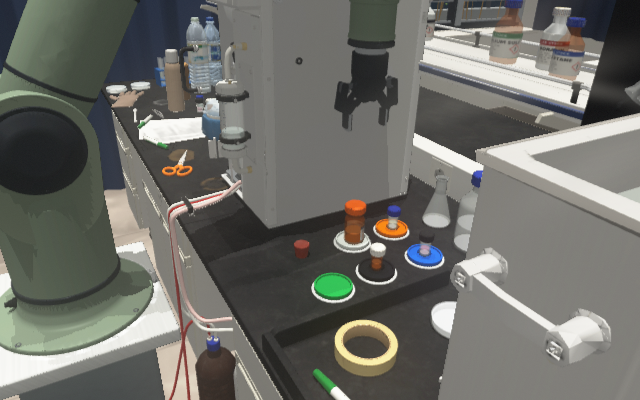

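View pics/wrist0.png

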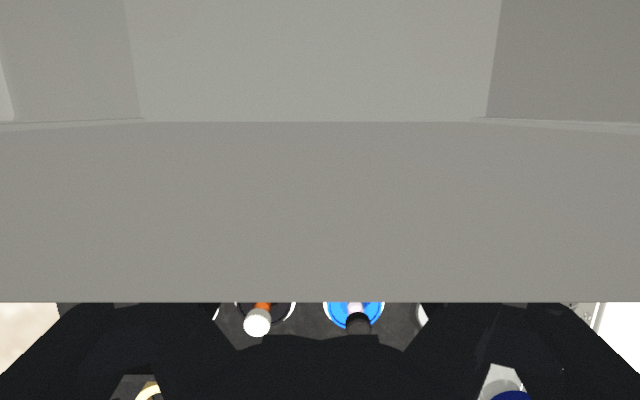

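View pics/side0.png

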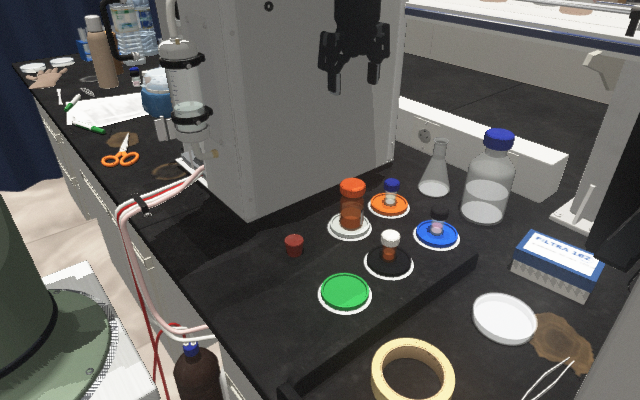

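The scene view shows green dish empty at (333,287). The white vial stands in the black dish (376,270), the black vial in the blue dish (425,255), the blue vial in the orange dish (391,228) and the orange bottle in the white dish (352,240). The red stopper is at (302,249). The side view agrees, and the wrist camera mostly faces the distiller.

```bash
python3 - <<'E'
from h import *
from scipy.optimize import least_squares
px={'scene':dict(green=(333,287),black=(376,270),white=(352,240),orange=(391,228),blue=(425,255)),
    'side':dict(green=(345,292),black=(389,262),white=(349,226),orange=(389,204),blue=(436,235))}
top={'scene':dict(white=(378,250),black=(426,238),blue=(394,211),orange=(355,206),stopper=(302,245)),
 'side':dict(white=(391,237),black=(439,213),blue=(392,185),orange=(352,186),stopper=(294,241))}
def fitc(p):
    r=least_squares(lambda q:np.hypot(*(p-q).T)-0,p.mean(0)); return r.x
for n in px:
    d=np.load(n+'0.npz');X=d['X'];print(n)
    z=X[...,2]; 
    for k,(u,v) in px[n].items():
        g=np.zeros(z.shape,bool);g[v-32:v+32,u-38:u+38]=1
        m=g&(z>.006)&(z<.016)
        nl,l,st,_=cv2.connectedComponentsWithStats(m.astype(np.uint8));i=1+st[1:,4].argmax()
        p=X[l==i]; c,r=cv2.minEnclosingCircle(p[:,:2].astype(np.float32))
        print('dish',k,np.round(c,4),'r',round(r,4),len(p),'z',np.round(np.percentile(p[:,2],[10,50,90]),4))
    for k,(u,v) in top[n].items():
        g=np.zeros(z.shape,bool);g[v-18:v+18,u-18:u+18]=1
        h={'orange':.1,'stopper':.03}.get(k,.062)
        p=X[g&(abs(z-h)<.005)]
        if len(p)<5: print(k,len(p),X[v,u]);continue
        c,r=cv2.minEnclosingCircle(p[:,:2].astype(np.float32))
        print('cap',k,np.round(c,4),'r',round(r,4),len(p),np.round(np.median(p,0),4))
c,X=(lambda d:(d['c'],d['X']))(np.load('scene0.npz'))
m=(X[...,2]>.12)&(X[...,2]<.6)&(X[...,0]>.3)&(X[...,1]>-.3)&(X[...,0]<1.1)&(X[...,1]<.5)
H,_,_=np.histogram2d(X[m][:,0],X[m][:,1],bins=[np.arange(.3,1.15,.05),np.arange(-.3,.55,.05)]);print(H.astype(int))
# wrist
f=bot.grab_frame('wrist');print(np.round(f['hand_eye'],3),f['fov_y'],f['cx'],f['cy'])
E
```

```text
scene
dish green [ 0.4391 -0.1916] r 0.0399 824 z [0.0078 0.0096 0.0129]
dish black [ 0.5476 -0.1848] r 0.04 578 z [0.0081 0.0098 0.0133]
dish white [ 0.5635 -0.0662] r 0.0406 327 z [0.008  0.0104 0.0137]
dish orange [ 0.675  -0.0649] r 0.0393 390 z [0.008  0.01   0.0135]
dish blue [ 0.6696 -0.1896] r 0.0392 503 z [0.0079 0.0098 0.0135]
cap white [ 0.5474 -0.1828] r 0.0166 131 [ 0.5448 -0.1861  0.0625]
cap black [ 0.6706 -0.1877] r 0.0166 114 [ 0.6667 -0.1906  0.0625]
cap blue [ 0.6763 -0.0655] r 0.0173 92 [ 0.6738 -0.0683  0.0624]
cap orange [ 0.5638 -0.0702] r 0.0227 198 [ 0.5619 -0.0731  0.1007]
cap stopper [ 0.4382 -0.0608] r 0.0181 132 [ 0.4371 -0.0628  0.0307]
side
dish green [ 0.4396 -0.1929] r 0.0388 1279 z [0.0064 0.0074 0.0108]
dish black [ 0.5463 -0.1856] r 0.0389 819 z [0.0064 0.0076 0.0112]
dish white [ 0.5639 -0.0672] r 0.0387 436 z [0.0065 0.0087 0.0124]
dish orange [ 0.6768 -0.0664] r 0.0398 484 z [0.0063 0.0076 0.0113]
dish blue [ 0.6707 -0.191 ] r 0.0387 659 z [0.0064 0.0076 0.0112]
cap white [ 0.5473 -0.1839] r 0.0159 186 [ 0.5456 -0.185   0.0604]
cap black [ 0.670
[... 1094 characters left out ...]
 0    0]
 [ 496  432  380  345  324  263  365  408    0    0    0    0    0    0
     0    0]
 [ 149  157  137  120  113   98   86   84   37    0    0    0    0    0
     0    0]
 [ 101  140  125  120  101   90   84   75   67   35    2    0    0    0
     0    0]
 [   4  857  703   18    7 1006  112    9   10   12    2    0    0    0
     0    0]
 [   0  103   11  947  195  495   13   66   63   56   53   39  107    0
     0    0]
 [   0   19   62   36   10   68    9   11   56   71   56   50  165    0
     0    0]]
[[ 1.     0.    -0.     0.   ]
 [-0.     0.962  0.271 -0.068]
 [ 0.001 -0.271  0.962 -0.125]
 [ 0.     0.     0.     1.   ]] 66.28270780158279 320.06933115445696 196.18234622789132
```

Positions agree between the two cameras to about 1.5 mm and match the given sizes. It's a 4-cycle, so the order is white→green, black→black, blue→blue, orange→orange, white→white.

Request:
arm_command(
  targets=[
    [-13,31,0,0,0,0],
    [-13,31,0,0,0,0],
    [-13,31,0,0,0,0],
    [-13,31,0,0,0,0],
    [-13,30,0,0,0,0],
    [-13,30,0,0,0,0],
    [0,0,30,0,0,0],
    [0,0,30,0,0,0],
  ],
  grip=100,
  grip_force=30,
)

```text
clock: 1.0
position: [0.545, -0.191, 0.1886]
tool_rot: [3.14, -0.004, 0.001]
force: [0.3, 0.5, -0.2]
grip_width: 0.0854
```

Request:
arm_command(
  targets=[
    [2,-7,30,0,0,0],
    [0,0,30,0,0,0],
    [0,0,25,0,0,0],
    [0,0,20,0,0,0],
    [0,0,10,0,0,0],
    [0,0,0,0,0,0],
  ],
)

```text
clock: 1.6
position: [0.5451, -0.1844, 0.0659]
tool_rot: [3.141, 0.0, -0.0]
force: [-0.5, -0.4, 0.9]
grip_width: 0.0852
```

Request:
arm_command(
  targets=[
    [2,-1,10,0,0,0],
    [0,0,8,0,0,0],
    [0,0,0,0,0,0],
  ],
)

```text
clock: 1.9
position: [0.5484, -0.1836, 0.0485]
tool_rot: [3.141, -0.002, -0.0]
force: [0.5, -0.6, 0.4]
grip_width: 0.0856
```

```bash
python3 - <<'E'
from h import *
c,_=grab('side'); c2,_=grab('scene')
a=cv2.resize(c[150:320,290:480],None,fx=2.1,fy=2.1);b=cv2.resize(c2[180:350,290:480],None,fx=2.1,fy=2.1)
cv2.imwrite('pics/1.png',np.hstack([a,b])[...,::-1])
E
```

```text
(no output)
```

View pics/1.png

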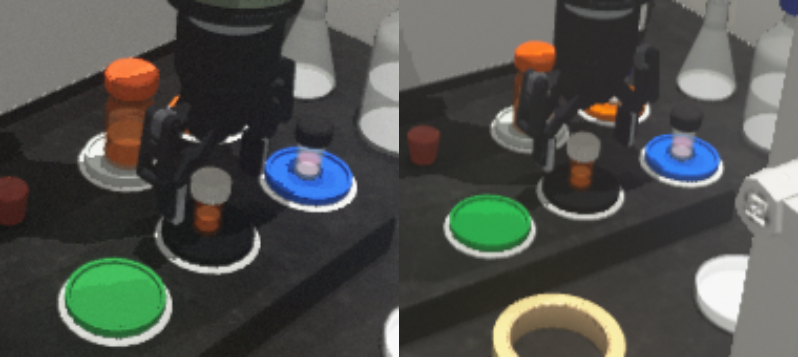

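The open fingers straddle the white cap, at (210,185) in the left half and (583,150) in the right half. I'll close.

Request:
arm_command(
  targets=[
    [-1,0,0,0,0,0],
    [0,0,0,0,0,0],
    [0,0,0,0,0,0],
    [0,0,0,0,0,0],
    [0,0,0,0,0,0],
    [0,0,0,0,0,0],
    [0,0,0,0,0,0],
    [0,0,0,0,0,0],
  ],
  grip=20,
  grip_force=30,
)

```text
clock: 2.8
position: [0.5482, -0.184, 0.0507]
tool_rot: [3.14, -0.005, -0.001]
force: [-0.3, 1.3, -0.3]
grip_width: 0.0303
```

Request:
arm_command(
  targets=[
    [0,0,-10,0,0,0],
    [0,0,-20,0,0,0],
    [0,0,-20,0,0,0],
    [0,0,0,0,0,0],
  ],
)

```text
clock: 3.2
position: [0.5477, -0.1839, 0.1037]
tool_rot: [3.14, -0.004, -0.001]
force: [0.2, 0.6, -1.1]
grip_width: 0.0299
```

```bash
python3 - <<'E'
from h import *
s=bot.observe();c,X=grab('side');print(s['position'],s['grip_width'])
cv2.imwrite('pics/2.png',cv2.resize(c[130:330,260:480],None,fx=2.5,fy=2.5)[...,::-1])
E
```

```text
[ 0.54770834 -0.18388907  0.10370917] 0.029910897880758562
```

View pics/2.png

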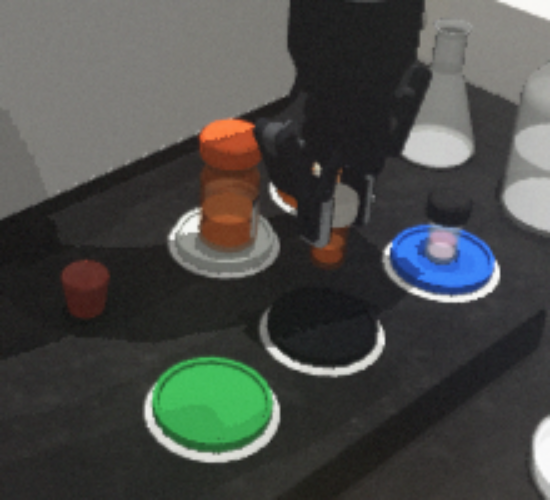

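The white vial is held upright above the black dish, with its contents at (328,250). Next is the green dish.

Request:
arm_command(
  targets=[
    [-27,2,0,0,0,0],
    [-27,2,0,0,0,0],
    [-27,2,0,0,0,0],
    [-25,2,0,0,0,0],
    [0,0,0,0,0,0],
    [0,0,15,0,0,0],
    [0,0,10,0,0,0],
    [0,0,0,0,0,0],
  ],
)

```text
clock: 4.05
position: [0.4368, -0.191, 0.0745]
tool_rot: [3.141, -0.001, 0.0]
force: [-0.6, -0.2, -1.0]
grip_width: 0.0303
```

Request:
arm_command(
  targets=[
    [2,1,10,0,0,0],
    [0,0,8,0,0,0],
    [0,0,0,0,0,0],
  ],
)

```text
clock: 4.35
position: [0.4399, -0.1919, 0.055]
tool_rot: [3.142, -0.002, 0.001]
force: [-0.1, -0.6, 0.4]
grip_width: 0.03
```

Request:
arm_command(
  targets=[
    [0,0,2,0,0,0],
    [0,0,0,0,0,0],
  ],
)

```text
clock: 4.55
position: [0.4399, -0.1918, 0.0527]
tool_rot: [-3.142, -0.001, 0.001]
force: [0.7, -0.8, 0.1]
grip_width: 0.0299
```

Request:
arm_command(
  targets=[
    [0,0,1.5,0,0,0],
    [0,0,0,0,0,0],
  ],
)

```text
clock: 4.75
position: [0.4401, -0.1919, 0.0514]
tool_rot: [3.141, -0.002, 0.001]
force: [0.2, -1.0, -0.7]
grip_width: 0.0305
```

Request:
arm_command(
  targets=[
    [0,0,1,0,0,0],
    [0,0,0,0,0,0],
  ],
)

```text
clock: 4.95
position: [0.4403, -0.192, 0.0507]
tool_rot: [3.141, -0.002, 0.001]
force: [0.1, 0.1, -0.7]
grip_width: 0.0298
```

Request:
arm_command(
  targets=[
    [0,0,0,0,0,0],
    [0,0,0,0,0,0],
    [0,0,0,0,0,0],
    [0,0,0,0,0,0],
    [0,0,0,0,0,0],
    [0,0,0,0,0,0],
  ],
  grip=100,
)

```text
clock: 5.55
position: [0.4405, -0.192, 0.0509]
tool_rot: [3.141, -0.003, 0.001]
force: [0.9, -1.0, -0.1]
grip_width: 0.0851
```

Request:
arm_command(
  targets=[
    [0,0,-15,0,0,0],
    [0,0,-25,0,0,0],
    [0,0,-30,0,0,0],
    [0,0,0,0,0,0],
  ],
)

```text
clock: 5.95
position: [0.4397, -0.1917, 0.1225]
tool_rot: [-3.141, -0.0, 0.001]
force: [0.2, -0.4, -0.9]
grip_width: 0.0857
```

```bash
cat > caps.py <<'E'
from h import *
import sys
# cap position near given xy: python caps.py x y h
x,y,h=map(float,sys.argv[1:4]); 
for n in ['scene','side']:
    c,X=grab(n); z=X[...,2]
    m=(np.hypot(X[...,0]-x,X[...,1]-y)<.035)&(abs(z-h)<.006); p=X[m]
    (cx,cy),r=cv2.minEnclosingCircle(p[:,:2].astype(np.float32))
    print(n,round(cx,4),round(cy,4),'r',round(r,4),len(p),'z',np.round(np.percentile(p[:,2],[50,85]),4),c[m].mean(0).round())
print(bot.observe()['position'])
E
python3 caps.py .4393 -.192 .062
```

```text
scene 0.4381 -0.1914 r 0.0158 156 z [0.0623 0.0636] [156. 153. 144.]
side 0.4395 -0.1912 r 0.0159 254 z [0.0605 0.0616] [160. 158. 150.]
[ 0.43860982 -0.19125653  0.12003421]
```

White vial is in the green dish, upright and centred within 1 mm. Now the black vial.

Request:
arm_command(
  targets=[
    [30,0,0,0,0,0],
    [30,0,0,0,0,0],
    [30,0,0,0,0,0],
    [30,0,0,0,0,0],
    [30,0,0,0,0,0],
    [30,0,0,0,0,0],
    [30,-3,0,0,0,0],
    [20,0,0,0,0,0],
  ],
)

```text
clock: 6.85
position: [0.6707, -0.1873, 0.1079]
tool_rot: [-3.138, 0.016, -0.001]
force: [-1.3, 0.4, -0.9]
grip_width: 0.0852
```

Request:
arm_command(
  targets=[
    [0,0,15,0,0,0],
    [0,0,15,0,0,0],
    [0,0,0,0,0,0],
  ],
)

```text
clock: 7.15
position: [0.6697, -0.186, 0.0711]
tool_rot: [-3.136, 0.02, 0.001]
force: [-0.7, -0.7, -0.3]
grip_width: 0.0855
```

Request:
arm_command(
  targets=[
    [2,2.5,10,-0.3,1.15,0],
    [0,0,8,0,0,0],
    [0,0,0,0,0,0],
  ],
)

```text
clock: 7.45
position: [0.6689, -0.1889, 0.0509]
tool_rot: [-3.141, 0.004, -0.0]
force: [-0.2, -1.1, 0.2]
grip_width: 0.0854
```

Request:
arm_command(
  targets=[
    [2.5,0,1,0,0.2,0],
    [0,0,0,0,0,0],
  ],
)

```text
clock: 7.65
position: [0.6714, -0.1891, 0.0505]
tool_rot: [-3.141, 0.0, -0.001]
force: [-0.5, -0.7, 0.0]
grip_width: 0.0856
```

Request:
arm_command(
  targets=[
    [0,0,0,0,0,0],
    [0,0,0,0,0,0],
    [0,0,0,0,0,0],
    [0,0,0,0,0,0],
    [0,0,0,0,0,0],
    [0,0,0,0,0,0],
    [0,0,0,0,0,0],
    [0,0,0,0,0,0],
  ],
  grip=20,
)

```text
clock: 8.45
position: [0.6721, -0.1892, 0.052]
tool_rot: [3.142, -0.001, -0.001]
force: [-0.3, 0.1, -0.1]
grip_width: 0.03
```

Request:
arm_command(
  targets=[
    [0,0,-10,0,0,0],
    [0,0,-20,0,0,0],
    [0,0,-20,0,0,0],
    [0,0,0,0,0,0],
  ],
)

```text
clock: 8.85
position: [0.6719, -0.1891, 0.105]
tool_rot: [-3.142, -0.001, -0.0]
force: [0.6, -0.2, 0.7]
grip_width: 0.0303
```

Request:
arm_command(
  targets=[
    [-28,-1,0,0,0,0],
    [-28,-1,0,0,0,0],
    [-28,-1,0,0,0,0],
    [-28,-1,0,0,0,0],
    [-8,0,0,0,0,0],
    [0,0,15,0,0,0],
    [0,0,10,0,0,0],
    [0,0,0,0,0,0],
  ],
)

```text
clock: 9.65
position: [0.5484, -0.1846, 0.0804]
tool_rot: [3.141, -0.004, -0.0]
force: [0.0, 0.7, -0.3]
grip_width: 0.0296
```

Request:
arm_command(
  targets=[
    [0,0.5,14,0,0,0],
    [0,0,10,0,0,0],
    [0,0,0,0,0,0],
  ],
)

```text
clock: 9.95
position: [0.5496, -0.1851, 0.0545]
tool_rot: [3.141, -0.004, 0.0]
force: [0.0, -0.1, -0.9]
grip_width: 0.0302
```

Request:
arm_command(
  targets=[
    [-1.5,0,2,0,0,0],
    [0,0,1,0,0,0],
    [0,0,0,0,0,0],
  ],
)

```text
clock: 10.25
position: [0.5482, -0.1852, 0.052]
tool_rot: [3.141, -0.004, 0.0]
force: [0.1, 0.2, -0.3]
grip_width: 0.03
```

Request:
arm_command(
  targets=[
    [0,0,0,0,0,0],
    [0,0,0,0,0,0],
    [0,0,0,0,0,0],
    [0,0,0,0,0,0],
    [0,0,0,0,0,0],
    [0,0,0,0,0,0],
  ],
  grip=100,
)

```text
clock: 10.85
position: [0.5486, -0.1853, 0.0526]
tool_rot: [3.141, -0.006, 0.0]
force: [-0.7, -0.5, -0.1]
grip_width: 0.0854
```

Request:
arm_command(
  targets=[
    [0,0,-15,0,0,0],
    [0,0,-25,0,0,0],
    [0,0,-30,0,0,0],
    [0,0,-30,0,0,0],
    [0,0,0,0,0,0],
  ],
)

```text
clock: 11.35
position: [0.5477, -0.1852, 0.1596]
tool_rot: [3.141, -0.005, 0.0]
force: [-0.0, -0.4, -0.0]
grip_width: 0.0853
```

```bash
python3 caps.py .547 -.185 .062;python3 caps.py .677 -.067 .062
```

```text
scene 0.5465 -0.1839 r 0.0161 134 z [0.0625 0.064 ] [53. 48. 47.]
side 0.5469 -0.1853 r 0.0154 195 z [0.0606 0.0615] [41. 38. 39.]
[ 0.54640163 -0.1847799   0.15647111]
scene 0.675 -0.0669 r 0.0162 99 z [0.0622 0.0638] [ 59.  66. 142.]
side 0.6757 -0.0674 r 0.0159 119 z [0.0603 0.0613] [ 51.  59. 145.]
[ 0.54568982 -0.1845367   0.15476201]
```

Black vial is placed well. Next, the blue vial.

Request:
arm_command(
  targets=[
    [22,-20,0,0,0,0],
    [22,-20,0,0,0,0],
    [22,-20,0,0,0,0],
    [22,-20,0,0,0,0],
    [22,-20,0,0,0,0],
    [20,-18,0,0,0,0],
    [0,0,15,0,0,0],
    [0,0,0,0,0,0],
  ],
)

```text
clock: 12.35
position: [0.6754, -0.0623, 0.1293]
tool_rot: [-3.14, 0.016, -0.001]
force: [-1.4, -2.0, -0.8]
grip_width: 0.0851
```

Request:
arm_command(
  targets=[
    [1,5,25,0,0.9,0],
    [0,0,25,0,0,0],
    [0,0,10,0,0,0],
    [0,0,0,0,0,0],
  ],
)

```text
clock: 12.75
position: [0.6737, -0.0698, 0.0666]
tool_rot: [-3.141, 0.003, -0.003]
force: [0.7, -0.6, -1.0]
grip_width: 0.0856
```

Request:
arm_command(
  targets=[
    [2.5,-2.5,10,0,0.2,0],
    [0,0,6,0,0,0],
    [0,0,0,0,0,0],
  ],
)

```text
clock: 13.05
position: [0.6769, -0.0679, 0.0515]
tool_rot: [-3.141, -0.002, -0.004]
force: [-0.3, 0.7, -0.6]
grip_width: 0.085
```

Request:
arm_command(
  targets=[
    [0,-0.5,1,0,0,0],
    [0,0,0,0,0,0],
    [0,0,0,0,0,0],
    [0,0,0,0,0,0],
    [0,0,0,0,0,0],
    [0,0,0,0,0,0],
    [0,0,0,0,0,0],
    [0,0,0,0,0,0],
  ],
  grip=20,
)

```text
clock: 13.85
position: [0.6778, -0.0673, 0.0522]
tool_rot: [-3.141, -0.005, -0.004]
force: [-0.0, 0.8, -0.4]
grip_width: 0.0299
```

Request:
arm_command(
  targets=[
    [0,0,-10,0,0,0],
    [0,0,-20,0,0,0],
    [0,0,-20,0,0,0],
    [0,0,0,0,0,0],
  ],
)

```text
clock: 14.25
position: [0.6774, -0.0673, 0.1053]
tool_rot: [-3.141, -0.004, -0.004]
force: [0.6, -0.3, -0.4]
grip_width: 0.03
```

Request:
arm_command(
  targets=[
    [-1,24,0,0,0,0],
    [-1,24,0,0,0,0],
    [-1,24,0,0,0,0],
    [-1,24,0,0,0,0],
    [-1,22,0,0,0,0],
    [0,0,0,0,0,0],
    [0,0,20,0,0,0],
    [0,0,0,0,0,0],
  ],
)

```text
clock: 15.05
position: [0.6717, -0.1887, 0.0859]
tool_rot: [-3.14, -0.005, -0.003]
force: [-0.5, 0.1, -0.7]
grip_width: 0.03
```

Request:
arm_command(
  targets=[
    [0,1.5,18,0,0,0],
    [0,0,10,0,0,0],
    [0,0,0,0,0,0],
  ],
)

```text
clock: 15.35
position: [0.6726, -0.1888, 0.0575]
tool_rot: [-3.14, -0.006, -0.002]
force: [0.3, 0.4, 0.4]
grip_width: 0.0303
```

Request:
arm_command(
  targets=[
    [-1,1,4,0,0,0],
    [0,0,1.5,0,0,0],
    [0,0,0,0,0,0],
  ],
)

```text
clock: 15.65
position: [0.6721, -0.1893, 0.0525]
tool_rot: [-3.14, -0.007, -0.001]
force: [0.1, 0.0, -0.9]
grip_width: 0.0303
```

Request:
arm_command(
  targets=[
    [0,0,0.5,0,0,0],
    [0,0,0,0,0,0],
    [0,0,0,0,0,0],
    [0,0,0,0,0,0],
    [0,0,0,0,0,0],
    [0,0,0,0,0,0],
  ],
  grip=100,
)

```text
clock: 16.25
position: [0.6728, -0.1895, 0.0534]
tool_rot: [-3.14, -0.009, -0.001]
force: [0.2, 0.2, 0.6]
grip_width: 0.0849
```

Request:
arm_command(
  targets=[
    [0,0,-15,0,0,0],
    [0,0,-25,0,0,0],
    [0,0,-30,0,0,0],
    [0,0,-30,0,0,0],
    [0,0,0,0,0,0],
  ],
)

```text
clock: 16.75
position: [0.6718, -0.1896, 0.1607]
tool_rot: [-3.14, -0.009, -0.001]
force: [0.7, -0.6, -0.5]
grip_width: 0.0856
```

```bash
python3 caps.py .67 -.19 .062;python3 caps.py .564 -.07 .1
```

```text
scene 0.6687 -0.1889 r 0.0164 122 z [0.0622 0.064 ] [ 53.  59. 118.]
side 0.6706 -0.1893 r 0.0158 155 z [0.0604 0.0614] [ 43.  49. 111.]
[ 0.67040443 -0.18917758  0.15700467]
scene 0.5647 -0.0694 r 0.0231 205 z [0.1006 0.1017] [164.  78.  42.]
side 0.5661 -0.0707 r 0.0237 299 z [0.0983 0.0993] [162.  71.  41.]
[ 0.66962005 -0.18894902  0.15495268]
```

Blue vial is placed. Now the bottle.

Request:
arm_command(
  targets=[
    [-18,-20,0,0,0,0],
    [-18,-20,0,0,0,0],
    [-18,-20,0,0,0,0],
    [-18,-20,0,0,0,0],
    [-18,-20,0,0,0,0],
    [-12,-15,0,0,0,0],
    [0,0,0,0,0,0],
  ],
  grip_force=45,
)

```text
clock: 17.65
position: [0.5598, -0.0697, 0.1486]
tool_rot: [-3.138, 0.01, -0.001]
force: [0.4, -0.4, 0.2]
grip_width: 0.0855
```

Request:
arm_command(
  targets=[
    [6,0.5,15,-0.2,0.6,0],
    [0,0,20,0,0,0],
    [0,0,10,0,0,0],
    [0,0,0,0,0,0],
  ],
)

```text
clock: 18.05
position: [0.5657, -0.071, 0.1007]
tool_rot: [3.141, 0.001, -0.001]
force: [0.6, 0.7, 0.4]
grip_width: 0.0855
```

Request:
arm_command(
  targets=[
    [0.5,0,10,0,0,0],
    [0,0,1,0,0,0],
    [0,0,0,0,0,0],
  ],
)

```text
clock: 18.35
position: [0.5667, -0.0717, 0.0893]
tool_rot: [3.141, 0.001, -0.002]
force: [-0.6, -0.6, 0.9]
grip_width: 0.0854
```

Request:
arm_command(
  targets=[
    [0,0,0,0,0,0],
    [0,0,0,0,0,0],
    [0,0,0,0,0,0],
    [0,0,0,0,0,0],
    [0,0,0,0,0,0],
    [0,0,0,0,0,0],
    [0,0,0,0,0,0],
    [0,0,0,0,0,0],
  ],
  grip=35,
)

```text
clock: 19.15
position: [0.5673, -0.0718, 0.0908]
tool_rot: [3.141, -0.001, -0.002]
force: [0.5, 0.1, -2.3]
grip_width: 0.0447
```

Request:
arm_command(
  targets=[
    [0,0,-10,0,0,0],
    [0,0,-20,0,0,0],
    [0,0,-20,0,0,0],
    [0,0,0,0,0,0],
  ],
)

```text
clock: 19.55
position: [0.567, -0.0718, 0.1439]
tool_rot: [3.141, -0.0, -0.002]
force: [0.2, -0.4, -1.2]
grip_width: 0.0451
```

Request:
arm_command(
  targets=[
    [25,-1,0,0,0,0],
    [25,-1,0,0,0,0],
    [25,-1,0,0,0,0],
    [25,-1,0,0,0,0],
    [10,0,0,0,0,0],
    [0,0,0,0,0,0],
    [0,0,15,0,0,0],
    [0,0,0,0,0,0],
  ],
)

```text
clock: 20.35
position: [0.6786, -0.0679, 0.127]
tool_rot: [3.141, 0.002, -0.002]
force: [-1.0, 0.1, -1.7]
grip_width: 0.0451
```

Request:
arm_command(
  targets=[
    [-1,0,18,0,0.1,0],
    [0,0,10,0,0,0],
    [0,0,0,0,0,0],
  ],
)

```text
clock: 20.65
position: [0.6758, -0.0681, 0.0975]
tool_rot: [3.141, 0.002, -0.002]
force: [-1.4, -0.3, -1.2]
grip_width: 0.045
```

Request:
arm_command(
  targets=[
    [1.5,0,4,0,0.1,0],
    [0,0,1,0,0,0],
    [0,0,0,0,0,0],
  ],
)

```text
clock: 20.95
position: [0.6777, -0.0683, 0.0934]
tool_rot: [3.141, -0.001, -0.003]
force: [0.0, -0.4, -2.1]
grip_width: 0.0451
```

Request:
arm_command(
  targets=[
    [0,0,2,0,0,0],
    [0,0,0,0,0,0],
  ],
)

```text
clock: 21.15
position: [0.6781, -0.0683, 0.0919]
tool_rot: [3.141, -0.002, -0.003]
force: [-0.5, 0.2, -0.7]
grip_width: 0.045
```

Request:
arm_command(
  targets=[
    [0,0,0.7,0,0,0],
    [0,0,0,0,0,0],
  ],
)

```text
clock: 21.35
position: [0.6783, -0.0683, 0.0915]
tool_rot: [3.141, -0.003, -0.003]
force: [0.3, 0.3, -1.0]
grip_width: 0.045
```

Request:
arm_command(
  targets=[
    [-1,0,0.7,0,0,0],
    [0,0,0,0,0,0],
    [0,0,0,0,0,0],
    [0,0,0,0,0,0],
    [0,0,0,0,0,0],
    [0,0,0,0,0,0],
    [0,0,0,0,0,0],
  ],
  grip=100,
)

```text
clock: 22.05
position: [0.6775, -0.0684, 0.0913]
tool_rot: [3.141, -0.004, -0.003]
force: [0.4, -0.2, 0.8]
grip_width: 0.0852
```

Request:
arm_command(
  targets=[
    [0,0,-15,0,0,0],
    [0,0,-25,0,0,0],
    [0,0,-30,0,0,0],
    [0,0,0,0,0,0],
  ],
)

```text
clock: 22.45
position: [0.6773, -0.0684, 0.1664]
tool_rot: [3.141, -0.004, -0.003]
force: [0.4, -0.1, -0.1]
grip_width: 0.0851
```

```bash
python3 caps.py .676 -.066 .1
```

```text
scene 0.6784 -0.0654 r 0.0248 189 z [0.1004 0.1017] [150.  74.  42.]
side 0.6769 -0.0672 r 0.0236 239 z [0.0982 0.099 ] [145.  67.  41.]
[ 0.67581745 -0.06816663  0.16291533]
```

Bottle placed. Now the white vial goes from green to white.

Request:
arm_command(
  targets=[
    [-30,15,0,0,0,0],
    [-30,15,0,0,0,0],
    [-30,15,0,0,0,0],
    [-30,15,0,0,0,0],
    [-30,15,0,0,0,0],
    [-30,15,0,0,0,0],
    [-30,15,0,0,0,0],
    [-20,10,0,0,0,0],
  ],
  grip_force=30,
)

```text
clock: 23.35
position: [0.4357, -0.1835, 0.1596]
tool_rot: [-3.14, 0.006, 0.002]
force: [1.0, -0.1, 0.9]
grip_width: 0.0856
```

Request:
arm_command(
  targets=[
    [0,0,0,0,0,0],
    [0,0,20,0,0,0],
    [0,0,0,0,0,0],
  ],
)

```text
clock: 23.65
position: [0.4327, -0.185, 0.1392]
tool_rot: [-3.14, 0.008, -0.002]
force: [-0.2, 0.3, -0.2]
grip_width: 0.0854
```

Request:
arm_command(
  targets=[
    [7,7,25,0,0.4,0],
    [0,0,25,0,0,0],
    [0,0,18,0,0,0],
    [0,0,0,0,0,0],
  ],
)

```text
clock: 24.05
position: [0.4426, -0.191, 0.0706]
tool_rot: [-3.14, -0.001, 0.0]
force: [0.3, -0.0, 0.8]
grip_width: 0.0856
```

Request:
arm_command(
  targets=[
    [-2.5,0.5,12,0,0,0],
    [0,0,7,0,0,0],
    [0,0,0,0,0,0],
  ],
)

```text
clock: 24.35
position: [0.442, -0.191, 0.0532]
tool_rot: [-3.14, -0.002, 0.002]
force: [0.5, -0.4, 0.6]
grip_width: 0.0853
```

Request:
arm_command(
  targets=[
    [-2,0.5,3,0,0,0],
    [0,0,0,0,0,0],
  ],
)

```text
clock: 24.55
position: [0.4408, -0.1916, 0.0514]
tool_rot: [-3.14, -0.003, 0.002]
force: [-0.4, -0.6, -0.0]
grip_width: 0.0849
```

Request:
arm_command(
  targets=[
    [0,0,0,0,0,0],
    [0,0,0,0,0,0],
    [0,0,0,0,0,0],
    [0,0,0,0,0,0],
    [0,0,0,0,0,0],
    [0,0,0,0,0,0],
    [0,0,0,0,0,0],
    [0,0,0,0,0,0],
  ],
  grip=20,
)

```text
clock: 25.35
position: [0.4413, -0.1918, 0.0527]
tool_rot: [-3.141, -0.005, 0.001]
force: [-0.3, 0.6, 1.2]
grip_width: 0.0301
```

Request:
arm_command(
  targets=[
    [0,0,-10,0,0,0],
    [0,0,-20,0,0,0],
    [0,0,-25,0,0,0],
    [0,0,-25,0,0,0],
    [0,0,0,0,0,0],
  ],
)

```text
clock: 25.85
position: [0.4404, -0.1917, 0.1373]
tool_rot: [-3.14, -0.003, 0.002]
force: [0.2, 0.1, -1.3]
grip_width: 0.0301
```

Request:
arm_command(
  targets=[
    [21,-20,0,0,0,0],
    [21,-20,0,0,0,0],
    [21,-20,0,0,0,0],
    [21,-20,0,0,0,0],
    [21,-20,0,0,0,0],
    [16,-18,0,0,0,0],
    [0,0,0,0,0,0],
  ],
)

```text
clock: 26.55
position: [0.5649, -0.0695, 0.1399]
tool_rot: [-3.141, -0.005, -0.001]
force: [-0.2, -0.8, -1.3]
grip_width: 0.0301
```

Request:
arm_command(
  targets=[
    [0,-2,25,0,0,0],
    [0,0,25,0,0,0],
    [0,0,20,0,0,0],
    [0,0,0,0,0,0],
  ],
)

```text
clock: 26.95
position: [0.5647, -0.0676, 0.0683]
tool_rot: [-3.141, -0.005, -0.0]
force: [-0.5, 0.3, -0.3]
grip_width: 0.0304
```

Request:
arm_command(
  targets=[
    [0,0,10,0,0,0],
    [0,0,3,0,0,0],
    [0,0,0,0,0,0],
  ],
)

```text
clock: 27.25
position: [0.5649, -0.0685, 0.0561]
tool_rot: [-3.141, -0.006, -0.001]
force: [-0.7, -0.4, -1.0]
grip_width: 0.0297
```

Request:
arm_command(
  targets=[
    [0,-1,2.5,0,0,0],
    [0,0,1,0,0,0],
    [0,0,0,0,0,0],
  ],
)

```text
clock: 27.55
position: [0.5656, -0.0676, 0.0537]
tool_rot: [-3.141, -0.008, -0.002]
force: [0.5, -0.4, -0.2]
grip_width: 0.0299
```

Request:
arm_command(
  targets=[
    [0,0,1,0,0,0],
    [0,0,0.5,0,0,0],
  ],
)

```text
clock: 27.75
position: [0.5659, -0.0676, 0.0526]
tool_rot: [-3.141, -0.009, -0.002]
force: [-1.9, 0.6, 3.9]
grip_width: 0.0297
```

Request:
arm_command(
  targets=[
    [0,0,0,0,0,0],
    [0,0,0,0,0,0],
    [0,0,0,0,0,0],
    [0,0,0,0,0,0],
    [0,0,0,0,0,0],
    [0,0,0,0,0,0],
  ],
  grip=100,
)

```text
clock: 28.35
position: [0.5661, -0.0676, 0.0528]
tool_rot: [-3.141, -0.009, -0.001]
force: [0.9, 0.5, -0.3]
grip_width: 0.0852
```

Request:
arm_command(
  targets=[
    [0,0,-15,0,0,0],
    [0,0,-25,0,0,0],
    [0,0,-30,0,0,0],
    [0,0,-40,0,0,0],
    [0,0,-40,0,0,0],
    [0,0,0,0,0,0],
    [0,0,0,0,0,0],
  ],
)

```text
clock: 29.05
position: [0.564, -0.0676, 0.2147]
tool_rot: [-3.141, -0.011, -0.002]
force: [0.4, -0.5, -1.6]
grip_width: 0.0854
```

```bash
for a in ".564 -.067 .062" ".547 -.185 .062" ".67 -.19 .062" ".676 -.066 .1";do python3 caps.py $a;done; python3 - <<'E'
from h import *
c,X=grab('side');cv2.imwrite('pics/3.png',cv2.resize(c[130:330,260:480],None,fx=2.5,fy=2.5)[...,::-1])
E
```

```text
scene 0.5642 -0.0679 r 0.0164 106 z [0.0625 0.0636] [185. 182. 172.]
side 0.5632 -0.0678 r 0.0155 141 z [0.0603 0.0612] [196. 193. 185.]
[ 0.56404779 -0.06770736  0.21378045]
scene 0.5455 -0.1834 r 0.0165 141 z [0.0627 0.0636] [58. 56. 54.]
side 0.5466 -0.1853 r 0.0159 195 z [0.0604 0.0615] [49. 48. 47.]
[ 0.56357506 -0.067596    0.21251679]
scene 0.6699 -0.1885 r 0.0166 120 z [0.0625 0.0641] [ 63.  73. 155.]
side 0.6702 -0.1887 r 0.016 157 z [0.0603 0.0613] [ 57.  67. 160.]
[ 0.56355787 -0.06759209  0.21223633]
scene 0.675 -0.0654 r 0.024 190 z [0.1004 0.1016] [211. 105.  47.]
side 0.6765 -0.0666 r 0.0235 245 z [0.0984 0.0992] [213. 107.  60.]
[ 0.56367195 -0.06762574  0.2123764 ]
```

View pics/3.png

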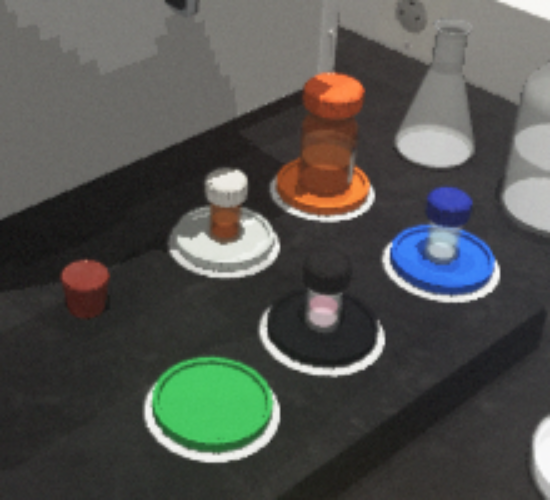

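All four samples stand upright in their own dishes: white (226,205), black (325,290), blue (445,225) and orange (330,140). Green (212,405) is empty and the gripper is clear.

```bash
python3 -c "
from workcell import bot
print(bot.job_done())"
```

```text
the job is handed in; nothing more can be done
None
```

All four samples now stand upright in the dish of their cap's colour, and I handed the job in at about 29 s of the 120 s. I parked the white vial in the green dish, moved black, blue and the orange bottle to their own dishes, then moved white from green to its dish.

- **Position:** the last scene and side camera readings put every cap within about 2 mm of its dish centre, against the 12 mm allowed.
- **Height:** cap heights match those measured at the start. The two cameras differ by a steady 2 mm in height, which is within their calibration.
- **Final picture:** it shows the green dish empty and the gripper clear of everything.
- **Force:** the largest reading I saw was about 4 N, when the white vial was set down.

No check failed. The hand-in reported no verdict.

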